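Fill a cookie basket from the lever-lid dispenser

ROBOT

A 7-joint arm with a two-finger parallel gripper is mounted at the origin on the work surface; the furniture and walls round the work are solid. World frame = base frame: x ahead of the robot, y to its left, z up, the work surface at z = 0. Lengths are in m, angles in degrees, forces in N, time in s.
With the tool pointing down it reaches from about 0.35 to 0.775 m from the base axis. Payload 3.1 kg.
Tool frame: the origin (TCP) lies on the centre line of the jaws, within the pads' length; the fingertips stand 17 mm ahead of it and the grasp point (between the pads) lies 2 mm behind it (robot.tip_reach is the distance from the TCP to the fingertips, in m); z points along the fingers, y is the line along which they close (so a half turn about z gives the same grasp; the last joint's range is limited). The gripper opens to 85 mm and grips with 20 to 120 N. Pads are 22 mm wide; open, the fingers measure 114 mm over their backs; the gripper's body (76 mm by 85 mm) begins 54 mm behind the grasp point. The pads swing forward as they close: fully open they stand 13 mm farther back than shut.
Start: joints at [-69.196, 17.813, 0.802, 86.603, -0.252, 75.585, -1.558], TCP at [0.217, 0.506, 0.248] pointing down, gripper open.
Joint ranges: [-154.91, 154.91], [-16.99, 109.72], [-72.82, 74.43], [7.12, 147.25], [-82.49, 262.49], [11.32, 116.49], [-174.64, 174.64]. Speed limits (degrees/s): [159.86, 159.86, 180, 180, 180, 180, 180].

INTERFACE

Orientations are given as [roll, pitch, yaw] about the fixed x, y, z axes, in that order (R = Rz(yaw) Ry(pitch) Rx(roll)).
In Python, from station import robot, fingers, vision, workorder, recognise gives the robot as it stands. Calls block until the motion is done:
- robot.move_to(position, orientation): joint-space move of the TCP to a pose.
- robot.line_to(position, orientation=None, velocity=0.15, f_stop=None): straight line of the TCP; orientation=None keeps the orientation; velocity is the mean speed in m/s. With f_stop (N) it stops when the force on the tool has changed by that much, and returns True; else False.
- robot.move_j(angles): joint-space move.
- fingers.gripper_to(opening, force=None): opening from 0.0 (shut) to 1.0 (fully open); force is the grip in N (None keeps the last); returns when the fingers have stopped.
- robot.pause(seconds).
- robot.inverse_kinematics(position, orientation): joint angles nearest the present ones, or None.
- vision.grab_frame(name): name is "side" or "top" or "wrist"; returns the picture (420x560x3 uint8, red, green, blue); there is no depth.
- vision.calibration(name): a dict with "mtx" (3x3 intrinsics, pixels), "extrinsics" (4x4, takes a point from world to camera coordinates); the wrist camera has in their place "T_tool_cam" (4x4, takes a point from camera to tool coordinates, whose origin is the TCP and whose axes are the flange's). Camera axes: x right, y up, looking along -z (the intrinsics and any distortion apply to the point x, -y, -z); pixel columns grow to the right and rows downward; lengths in m; the calibration is good to about 2 mm. A picture is of the moment at which its call begins: read the wrist's pose just before it. calibration takes no time and is no camera call.
A pose or a line that the arm cannot do raises robot.PlanningError and nothing moves.
- workorder.close_job(): hands the job in; it is judged then, once.
Trained networks look in the newest picture that a camera, given by its name, has taken for a name from the list of things; names that differ only in an ending like _2 or _b are one class to them, and where a whole thing is asked for, a point or a joint stands for the part that bears it (a point fixed in the world has none). Each returns a list of dicts, best first, with "p" (0 to 1); they miss things now and then, are a little off and sometimes report something else, mostly with a low value. They report only what shows in the picture. A call takes as long as a camera call.
- recognise(label, camera): "rect" ([centre column, centre row, width, height] in pixels, round what is visible of it).
Readings, each from a call of its own:
- robot.current_time_s(): time.
- robot.current_joint_positions(): joint angles.
- robot.current_dq(): joint speeds.
- robot.current_joint_torque(): joint torques, N m.
- robot.current_tool_pos(): TCP position.
- robot.current_eef_rot(): TCP orientation.
- robot.current_contact_force(): force on the tool from outside, world axes, zero at the start.
- robot.current_torque(): the same for the moment, N m.
- robot.current_finger_gap(): opening from 0.0 (shut) to 1.0 (fully open).
- robot.current_gripper_force(): force on a finger pad.
Only numpy, scipy, OpenCV 4.12 (cv2) and the standard library are available. Lean on these libraries where they do the work, as an engineer would, in place of code of your own. Each camera call takes 0.05 s, during which the arm holds its last target. There are 200 camera calls.

TASK

Push the empty wicker basket along the table up against the stand of the cookie dispenser, so that the mouth of its chute reaches in over the middle of the basket's side. Then press the red lever paddle all the way down, which lifts the blue lid, keep it down until both cookies have slid into the basket, and let the paddle back up slowly under the finger, over two seconds or so, so that the lid comes down softly and shut, without slamming. Use the fingers only to push and press: do not lift or tip the basket, do not touch the cookies or the lid, leave the other things on the table where they are, and finish clear of everything.

Things in the scene. Friction and masses are not known exactly. Their poses are not given: they have to be found in the camera images.
- dispenser: White countertop chute dispenser, fixed, 211 mm long without the lever, 110 wide, 302 high. Origin on the table under its middle; its own -x points out of the mouth to the basket, z up. Stand: front face at x = -60 mm. The chute slopes down at 40 degrees to -x over the stand's front, underside 105 mm above the table. Two cookies lie in line on it behind the shut lid. Lever on the -y side.
- stop (a point): Point between the two black rubber buffers on the front face of the stand, 83 mm above the table, on the dispenser's middle line (its frame: x = -63.5, y = 0 mm). The basket's rim comes to rest against them: the basket's origin is then 160 mm from the dispenser's origin, towards -x.
- mouth (a point): Middle of the front edge of the chute floor (frame of the dispenser: x = -120, y = 0, z = 112 mm); the cookies drop from here.
- paddle (a point): Middle of the top face of the red paddle, 48x50 mm, on the free end of the lever; moves with it. Dispenser frame at rest: x = 135, y = -112, z = 256 mm, face tilted 11 degrees, higher to +x; fully pressed 77 mm lower and 14 mm further to +x. Free above; the body's side wall is 57 mm from it. A spring pushes it up, 2 N at the top, 4 N at the bottom, and flings it up if let go.
- lever_arm (a joint): Angle of the lever, rad: 0 at rest (paddle up), 0.44 fully pressed (hard stop); turns about an axis along the dispenser's y, pivot at x = -30, z = 186 mm in the dispenser's frame; the paddle's middle is 165 mm behind and 70 mm above the pivot at rest.
- mouth_lid (a joint): Angle of the blue lid over the chute's mouth, rad: 0 shut, about 1.16 with the lever fully pressed. Hinged at its upper edge, it swings out and up towards the dispenser's -x and moves only with the lever, through a push rod: about 2.6 rad of lid per rad of lever (70 mm/s at the paddle is about 1 rad/s of the lid).
- basket: Empty oval wicker basket, 0.2 to 0.35 kg, loose, 199 mm (own x) by 283 (own y, handle loops at both ends rise to 119). Origin: middle of its underside. Walls flare from 150x194 below to a rim of 192x248, 85 mm high, 25 thick. It starts 10 to 20 cm short of its place, own +x side facing the dispenser, own x within 15 degrees of the dispenser's x; push its -x side. Slides at 1 to 2.5 N.
- cookie_front: Round cookie, 83 mm across, 20 mm thick, 30 g, on the chute next to the lid; origin at the middle of its underside.
- cookie_back: The same kind of cookie, behind the first on the chute.
- stamp: Bystander: self-standing date stamp with a brown knob, 24x42x64 mm; origin at its underside.
- labels: Bystander: roll of labels lying flat, 80 mm across, 26 mm high; origin at its underside.
- tape: Bystander: roll of tan tape lying flat, 104 mm across, 25 mm high; origin at its underside.
- jar: Bystander: spice jar with a red cap, 45 mm across, 106 mm high; origin at its underside.

How it is judged:
By the outcome, as a careful person would: the job done as asked, in the order asked, and still so for the second after the job is handed in, with the robot touching nothing.
It also fails if it takes over 56 s, if anything falls off the work surface, if the arm or the gripper's body presses on something with over 40 N, if the wrist force passes 120 N, or if a joint passes its speed limit or range.

## Working session

There is one attempt and no reset: what is moved stays moved. The work goes in short steps, each a Python script; the robot and the scene stay as the last script left them, time stands still between calls to the robot, and variables do not carry over. Pictures are saved under pics/ and viewed, at most 10 in all, crops included, and the job is handed in when it is done.

```bash
ls; mkdir -p pics; python3 - <<'E'
from station import robot, fingers, vision, workorder, recognise
import cv2,numpy as np
np.set_printoptions(precision=4,suppress=True)
for c in ("top","side"):
    im=vision.grab_frame(c); cv2.imwrite(f"pics/{c}0.png",im[:,:,::-1])
    k=vision.calibration(c); print(c,k)
    for l in ("dispenser","basket","paddle","stop","mouth","mouth_lid","cookie_front","stamp","labels","tape","jar"):
        try: print(l,[(round(d["p"],2),np.round(d["rect"],1).tolist()) for d in recognise(l,c)[:2]])
        except Exception as e: print(l,e)
print(robot.current_time_s(),robot.current_tool_pos(),robot.current_eef_rot())
E
```

```text
pics
top {'mtx': array([[465.808 ,   0.    , 279.3741],
       [  0.    , 465.808 , 211.7788],
       [  0.    ,   0.    ,   1.    ]]), 'extrinsics': array([[ 0.0267, -0.9996,  0.012 , -0.0677],
       [ 0.998 ,  0.0274,  0.057 , -0.4744],
       [-0.0573,  0.0104,  0.9983, -1.3041],
       [ 0.    ,  0.    ,  0.    ,  1.    ]])}
dispenser [(0.61, [342.4, 183.8, 137.1, 87.2]), (0.46, [385.6, 160.5, 21.7, 18.6])]
basket [(0.8, [219.9, 184.6, 76.2, 108.1])]
paddle [(0.9, [338.4, 211.2, 132.2, 33.2])]
stop [(0.73, [338.6, 180.6, 132.1, 85.9])]
mouth [(0.65, [341.6, 181.6, 137.5, 89.0])]
mouth_lid [(0.79, [284.6, 179.1, 21.2, 42.1])]
cookie_front [(0.58, [306.8, 175.3, 12.9, 30.8]), (0.39, [383.6, 162.1, 23.5, 18.5])]
stamp [(0.48, [145.7, 254.7, 18.2, 18.6])]
labels [(0.57, [394.5, 226.7, 24.3, 20.0])]
tape [(0.85, [281.2, 253.4, 35.2, 37.1])]
jar [(0.58, [383.9, 159.6, 21.3, 20.3])]
side {'mtx': array([[401.4158,   0.    , 276.7875],
       [  0.    , 401.4158, 211.1455],
       [  0.    ,   0.    ,   1.    ]]), 'extrinsics': array([[-0.9954, -0.095 , -0.0077,  0.4584],
       [ 0.0483, -0.5723,  0.8186, -0.1832],
       [-0.0822,  0.8145,  0.5743, -1.159 ],
       [ 0.    ,  0.    ,  0.    ,  1.    ]])}
dispenser [(0.88, [255.2, 186.6, 63.2, 103.4]), (0.21, [279.8, 179.7, 24.3, 86.7])]
basket [(0.91, [238.6, 280.2, 107.1, 68.1])]
paddle []
stop []
mouth []
mouth_lid [(0.7, [311.5, 356.9, 23.2, 30.2]), (0.68, [243.3, 208.9, 36.7, 29.6])]
cookie_front []
stamp [(0.66, [310.5, 356.6, 20.6, 31.3])]
labels [(0.7, [260.5, 187.8, 63.8, 106.3]), (0.54, [288.1, 195.0, 18.1, 18.4])]
tape [(0.84, [311.1, 251.3, 34.7, 32.3]), (0.66, [239.0, 280.3, 106.2, 68.8])]
jar []
1.2 [0.2166 0.5056 0.2483] [179.9981   0.0004 156.8066]
```

View pics/top0.png

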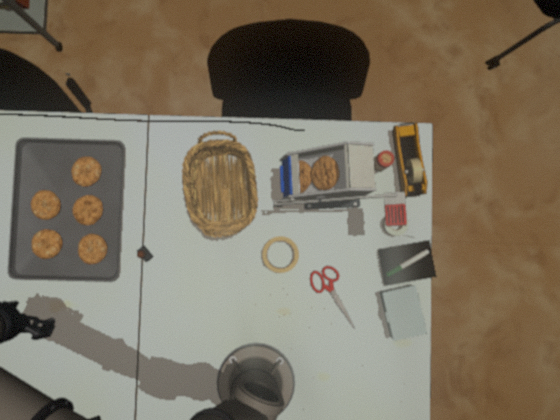

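View pics/side0.png

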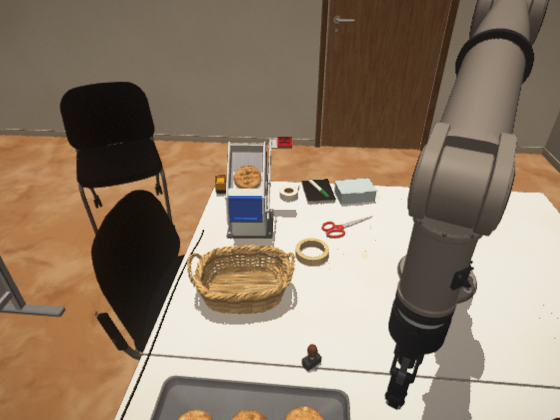

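```bash
cat > h.py <<'E'
from station import robot, fingers, vision, workorder, recognise
import cv2,numpy as np
np.set_printoptions(precision=4,suppress=True)
def cam(n,T=None):
    k=vision.calibration(n)
    if "extrinsics" in k: return k["mtx"],np.array(k["extrinsics"])
    return k["mtx"],np.linalg.inv(T@np.array(k["T_tool_cam"]))
def proj(K,E,P):
    P=np.atleast_2d(P); c=P@E[:3,:3].T+E[:3,3]; c=c*[1,-1,-1]; q=c@K.T; return q[:,:2]/q[:,2:]
def back(K,E,uv,z):
    d=np.linalg.inv(K)@[uv[0],uv[1],1]; d=E[:3,:3].T@(d*[1,-1,-1]); o=-E[:3,:3].T@E[:3,3]
    return o+d*(z-o[2])/d[2]
def pose(x,y,yaw):
    a=np.radians(yaw); T=np.eye(4); T[:2,:2]=[[np.cos(a),-np.sin(a)],[np.sin(a),np.cos(a)]]; T[:2,3]=x,y; return T
def tr(T,P): return np.atleast_2d(P)@T[:3,:3].T+T[:3,3]
E
python3 - <<'E'
from h import *
im=cv2.imread("pics/top0.png"); K,E=cam("top")
print("cam",-E[:3,:3].T@E[:3,3])
c=cv2.resize(im[115:265,170:430],None,fx=3,fy=3,interpolation=cv2.INTER_CUBIC); cv2.imwrite("pics/topc.png",c)
for n,uv,z in (("tape",(281,253.4),.0125),("stamp",(145.7,254.7),.04),("jar",(384,160),.1),("basket",(219.9,187),.085),("lbl",(394.5,227),.02),("paddle",(396,215),.256),("a",(280,155),.25),("b",(372,143),.3),("c",(375,193),.3),("scissor",(325,280),.01)): print(n,back(K,E,uv,z))
k=vision.calibration("wrist"); print(k)
E
```

```text
cam [ 0.4005 -0.0411  1.3298]
tape [ 0.3588 -0.0626  0.0125]
stamp [0.3463 0.3097 0.04  ]
jar [ 0.6171 -0.3294  0.1   ]
basket [0.5341 0.1071 0.085 ]
lbl [ 0.4417 -0.3805  0.02  ]
paddle [ 0.4621 -0.3224  0.256 ]
a [ 0.5955 -0.0503  0.25  ]
b [ 0.6195 -0.255   0.3   ]
c [ 0.5073 -0.2635  0.3   ]
scissor [ 0.2873 -0.1886  0.01  ]
{'mtx': array([[358.4175,   0.    , 278.9874],
       [  0.    , 358.4175, 207.3746],
       [  0.    ,   0.    ,   1.    ]]), 'T_tool_cam': array([[ 0.0006,  0.9514,  0.308 ,  0.0783],
       [ 1.    , -0.0009,  0.0007,  0.0003],
       [ 0.0009,  0.308 , -0.9514, -0.1256],
       [ 0.    ,  0.    ,  0.    ,  1.    ]])}
```

View pics/topc.png

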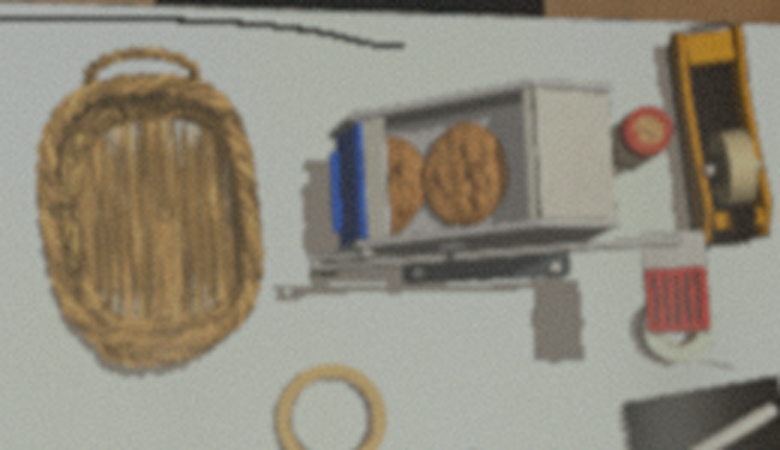

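```bash
cat > fit.py <<'E'
from h import *
from scipy.optimize import least_squares, differential_evolution
def basket_mask(im):  # bgr
    b,g,r=[im[:,:,i].astype(int) for i in range(3)]
    return ((r-b>28)).astype(np.uint8)
t=np.linspace(0,2*np.pi,80,endpoint=False)
def outline(a,b,z,n=2.4):
    c,s=np.cos(t),np.sin(t); return np.c_[a*np.sign(c)*abs(c)**(2/n),b*np.sign(s)*abs(s)**(2/n),0*t+z]
def render(K,E,p,shape,S=2):
    T=pose(*p); m=np.zeros((shape[0]*S,shape[1]*S),np.uint8)
    for o in (outline(.096,.124,.078),outline(.075,.097,.0)):
        cv2.fillPoly(m,[np.round(proj(K,E,tr(T,o))*S).astype(np.int32)],1)
    return m
def fit_basket(im,K,E,x0,win):
    S=2; m=basket_mask(im); M=np.zeros_like(m); c0,c1,r0,r1=win; M[r0:r1,c0:c1]=m[r0:r1,c0:c1]
    M=cv2.morphologyEx(M,cv2.MORPH_CLOSE,np.ones((15,15)));M=cv2.morphologyEx(M,cv2.MORPH_OPEN,np.ones((15,15)))
    M=cv2.resize(M,None,fx=S,fy=S,interpolation=cv2.INTER_NEAREST)
    def f(p):
        R=render(K,E,p,im.shape[:2]); return -(R&M).sum()/(R|M).sum()
    r=differential_evolution(f,[(x0[0]-.04,x0[0]+.04),(x0[1]-.04,x0[1]+.04),(x0[2]-20,x0[2]+20)],seed=1,maxiter=30,popsize=8)
    return r.x,r.fun
E
python3 - <<'E'
from fit import *
im=cv2.imread("pics/top0.png"); K,E=cam("top"); Ks,Es=cam("side"); ims=cv2.imread("pics/side0.png")
off=lambda u,v:(170+u/3-.33,115+v/3-.33)
obs=[((.091,.055,.302),off(608,87)),((.091,-.055,.302),off(618,222)),((.135,-.112,.256),off(677,300))]
L=np.array([o[0] for o in obs]);U=np.array([o[1] for o in obs])
d=least_squares(lambda p:(proj(K,E,tr(pose(*p),L))-U).ravel(),[.56,-.17,-90])
print("disp",d.x,d.fun)
b,s=fit_basket(im,K,E,[.534,.107,-90],(170,270,125,250)); print("basket",b,s)
D=pose(*d.x); print("basket in disp",np.linalg.inv(D)@[b[0],b[1],0,1],b[2]-d.x[2])
# overlay
out=[]
for I,k,e in((im,K,E),(ims,Ks,Es)):
    I=cv2.resize(I,None,fx=3,fy=3,interpolation=cv2.INTER_CUBIC)
    dr=lambda P,c,closed=True:cv2.polylines(I,[np.round(proj(k,e,P)*3+1).astype(np.int32)],closed,c,1)
    dr(tr(pose(*b),outline(.096,.124,.078)),(0,255,0)); dr(tr(pose(*b),outline(.075,.097,0)),(0,255,0))
    for P in ([(-.06,.055,0),(-.06,-.055,0),(-.06,-.055,.105),(-.06,.055,.105)],[(-.12,-.055,.112),(-.12,.055,.112)],
      [(.091,.055,.302),(.091,-.055,.302),(.06,-.055,.302),(.06,.055,.302)],
      [(.135+i,-.112+j,.256+.19*i) for i,j in((-.025,-.024),(.025,-.024),(.025,.024),(-.025,.024))]): dr(tr(D,P),(0,0,255))
    out.append(I)
cv2.imwrite("pics/ov.png",np.hstack([out[0][330:780,500:1280],]))
cv2.imwrite("pics/ovs.png",out[1][370:960,520:1000])
E
```

```text
disp [  0.5558  -0.1706 -82.6009] [-0.7163 -2.0207  1.5564  1.7428 -0.8773  0.2652]
basket [  0.4944   0.1465 -82.2106] 576316673135139.2
basket in disp [-0.3224 -0.0201  0.      1.    ] 0.3903174773982414fit.py:19: RuntimeWarning: overflow encountered in scalar negative
  R=render(K,E,p,im.shape[:2]); return -(R&M).sum()/(R|M).sum()
```

View pics/ov.png

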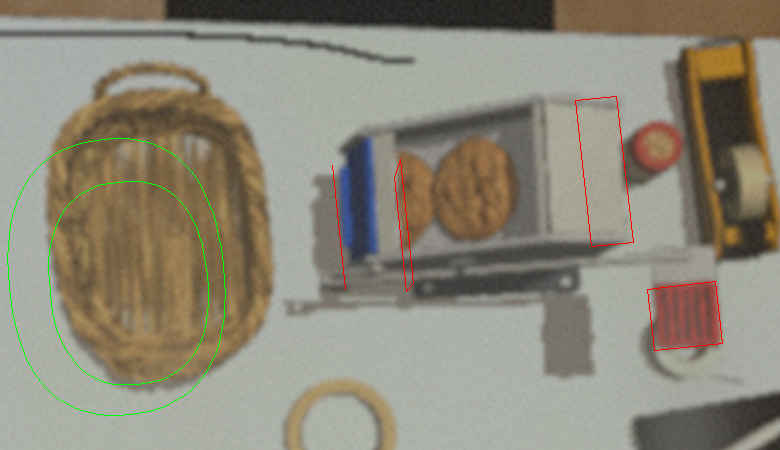

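View pics/ovs.png

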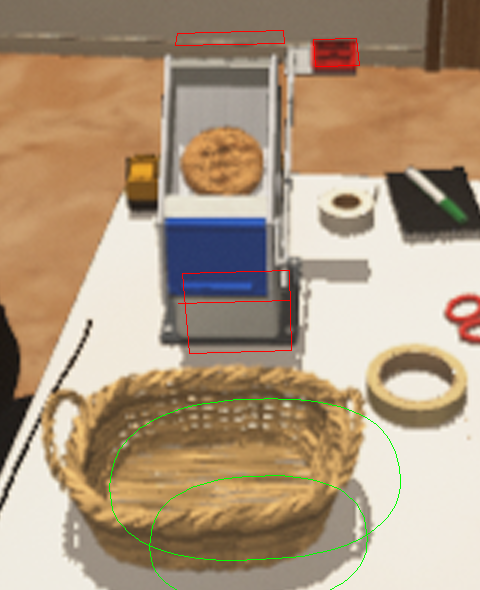

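```bash
sed -i 's/return -(R&M).sum()\/(R|M).sum()/return -float((R\&M).sum(dtype=int))\/(R|M).sum(dtype=int)/' fit.py
python3 - <<'E'
from fit import *
from scipy.spatial.transform import Rotation as Ro
im=cv2.imread("pics/top0.png"); K,E=cam("top")
b,s=fit_basket(im,K,E,[.534,.107,-88],(170,270,125,250)); print("basket",b,s)
for p,o in (([.5,.10,.40],[180,0,90]),([.53,.24,.06],[180,0,90]),([.45,-.33,.30],[180,0,90]),([.45,-.33,.17],[180,0,90]),([.45,-.33,.17],[180,0,180])): print(p,o,robot.inverse_kinematics(p,o))
print(robot.tip_reach)
t0=robot.current_time_s()
robot.move_to([.5,.10,.40],[180,0,90]); print(robot.current_time_s()-t0)
p=robot.current_tool_pos();r=robot.current_eef_rot()
T=np.eye(4);T[:3,:3]=Ro.from_euler("xyz",r,degrees=True).as_matrix();T[:3,3]=p
im=vision.grab_frame("wrist"); cv2.imwrite("pics/w1.png",im[:,:,::-1]); np.save("w1.npy",T)
cv2.imwrite("pics/w1b.png",cv2.resize(im[:,:,::-1],(784,588),interpolation=cv2.INTER_CUBIC))
for l in ("dispenser","basket","paddle"): print(l,recognise(l,"wrist")[:1])
E
```

```text
basket [  0.5365   0.1076 -83.3931] -0.8641917293233082
[0.5, 0.1, 0.4] [180, 0, 90] [-40.1069  12.215   34.557   74.9826  -6.918   94.873   -6.7508]
[0.53, 0.24, 0.06] [180, 0, 90] [-42.1093  32.4264  22.7066  95.8418 -14.6935  54.69   -14.0376]
[0.45, -0.33, 0.3] [180, 0, 90] [11.8242 18.9308 31.278  80.5915 -9.7671 83.1706 42.8797]
[0.45, -0.33, 0.17] [180, 0, 90] [ -1.8317  28.7418  51.8586  93.6725 -23.8372  69.3576  55.1736]
[0.45, -0.33, 0.17] [180, 0, 180] [ -9.8733  36.091   68.0021  93.9173 -34.6209  74.0178 154.328 ]
0.017
1.8750000000000002
dispenser [{'rect': [326.9, 340.5, 118.5, 128.6], 'p': 0.88}]
basket [{'rect': [317.9, 145.3, 246.2, 166.6], 'p': 0.91}]
paddle [{'rect': [273.3, 340.6, 14.6, 111.5], 'p': 0.94}]
```

View pics/w1b.png

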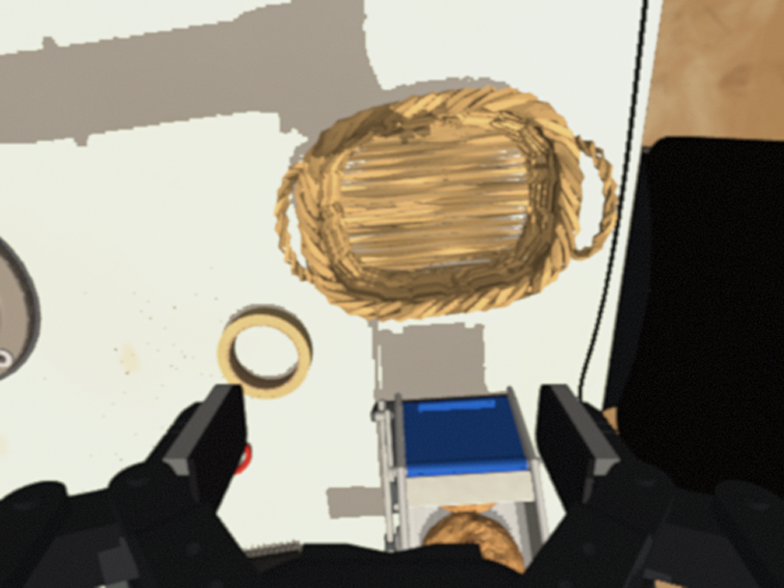

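```bash
python3 - <<'E'
from fit import *
import fit
Kt,Et=cam("top");Ks,Es=cam("side");Kw,Ew=cam("wrist",np.load("w1.npy"))
s=lambda u,v:((520+u)/3-.33,(370+v)/3-.33); w=lambda u,v:(u/1.4-.15,v/1.4-.15)
P=(.135,-.112,.256)
pt=(170+677/3-.33,115+300/3-.33); ps=s(336,54)
lat=[(Kw,Ew,w(402,400),w(517,396),.13),(Kw,Ew,w(408,472),w(528,470),.19),(Ks,Es,s(168,295),s(267,295),.13),(Ks,Es,s(165,218),s(267,220),.19),(Ks,Es,s(163,340),s(297,340),.0)]
for k,e,a,b,z in lat:
    A,B=back(k,e,a,z),back(k,e,b,z); print("mid",(A+B)/2,"w",np.linalg.norm(A-B),"yaw",np.degrees(np.arctan2(B[1]-A[1],B[0]-A[0]))-90)
def res(p):
    T=pose(*p); r=[(proj(Kt,Et,tr(T,P))[0]-pt)*2.4,(proj(Ks,Es,tr(T,P))[0]-ps)*2.9]
    Ti=np.linalg.inv(T)
    for k,e,a,b,z in lat: r.append([1e3*tr(Ti,(back(k,e,a,z)+back(k,e,b,z))/2)[0,1]])
    return np.concatenate(r)
d=least_squares(res,[.56,-.17,-86],x_scale=[.01,.01,1]); print("disp",d.x,d.fun)
np.save("disp.npy",d.x)
bs=[]
for n,f,K,E,win in (("top","top0",Kt,Et,(170,270,125,250)),("w","w1",Kw,Ew,(190,445,55,235)),("side","side0",Ks,Es,(180,300,235,320))):
    im=cv2.imread(f"pics/{f}.png"); b,sc=fit_basket(im,K,E,[.535,.107,-85],win); print(n,b,sc); bs.append(b)
b=np.mean(bs[:2],0); 
D=pose(*d.x); print("in disp",tr(np.linalg.inv(D),[b[0],b[1],0]),b[2]-d.x[2],"target",tr(D,[-.16,0,0]))
I=cv2.resize(cv2.imread("pics/w1.png"),None,fx=1.4,fy=1.4)
dr=lambda P,c:cv2.polylines(I,[np.round(proj(Kw,Ew,P)*1.4).astype(np.int32)],True,c,1)
for q,c in ((bs[0],(0,0,255)),(bs[1],(0,255,0))):
    dr(tr(pose(*q),outline(.096,.124,.078)),c); dr(tr(pose(*q),outline(.075,.097,0)),c)
for Q in ([(-.06,.055,0),(-.06,-.055,0)],[(-.12,-.055,.112),(-.12,.055,.112)],[(-.12,0,.112),(.08,0,.112+.2*.839)]): dr(tr(D,Q),(0,0,255))
cv2.imwrite("pics/ovw.png",I)
E
```

```text
mid [ 0.5615 -0.0471  0.13  ] w 0.10208720315006843 yaw -87.43596663428923
mid [ 0.562  -0.0778  0.19  ] w 0.0951634932728171 yaw -88.53453678022107
mid [ 0.5537 -0.036   0.13  ] w 0.0953979260297592 yaw -265.1428066308525
mid [ 0.5587 -0.0776  0.19  ] w 0.0986211576818235 yaw -267.2866706729992
mid [ 0.5617 -0.129   0.    ] w 0.14592707305073216 yaw -265.0986663285534
disp [  0.566   -0.1784 -86.4945] [-0.9118  0.4057 -0.307  -2.5172  3.5762  2.1957 -3.5595 -1.1047 -1.1921]
top [  0.5356   0.1086 -76.242 ] -0.8635651629072681
w [  0.548    0.1154 -80.9446] -0.818622992975414
side [  0.5296   0.1148 -74.0431] -0.7017531457655874
in disp [[-0.2913 -0.0064  0.    ]] 7.901220332153841 target [[ 0.5562 -0.0187  0.    ]]
```

View pics/ovw.png

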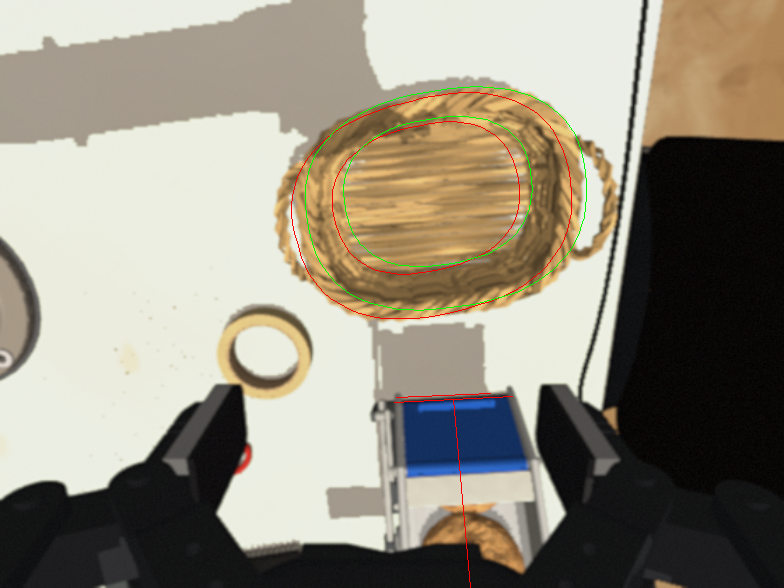

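```bash
python3 - <<'E'
from fit import *
D=pose(*np.load("disp.npy")); O=[180,0,93.5]
q=lambda x,y,z:tr(D,[x,y,z])[0]
print(q(-.43,-.004,.06))
robot.move_to(q(-.43,-.004,.18),O); robot.line_to(q(-.43,-.004,.06),velocity=.12)
print(robot.current_time_s(),robot.current_tool_pos())
print(robot.line_to(q(-.285,-.001,.06),velocity=.06,f_stop=12),tr(np.linalg.inv(D),robot.current_tool_pos()),robot.current_contact_force())
print(robot.line_to(q(-.248,0,.06),velocity=.025,f_stop=5),tr(np.linalg.inv(D),robot.current_tool_pos()),robot.current_contact_force(),robot.current_time_s())
im=vision.grab_frame("top"); cv2.imwrite("pics/top1.png",im[:,:,::-1])
im2=vision.grab_frame("side"); cv2.imwrite("pics/side1.png",im2[:,:,::-1])
a=cv2.resize(im[120:260,180:420],None,fx=3,fy=3)[:,:,::-1]; b=cv2.resize(im2[130:330,170:340],None,fx=2.6,fy=2.6)[:,:,::-1]
c=np.zeros((600,800,3),np.uint8); a=cv2.resize(a,(430,251)); c[:251,:430]=a; c[:b.shape[0],358:358+b.shape[1]]=b if False else 0
c[:]=0; c[:251,:340]=a[:,:340]; c[:b.shape[0],345:345+b.shape[1]]=b; cv2.imwrite("pics/c1.png",c)
E
```

```text
[0.5357 0.2505 0.06  ]
5.475 [0.5365 0.2508 0.061 ]
False [[-0.2852 -0.001   0.06  ]] [-1.049   2.8607  1.1356]
True [[-0.2619 -0.0008  0.0597]] [1.0136 0.2822 0.0305] 9.0167
```

View pics/c1.png

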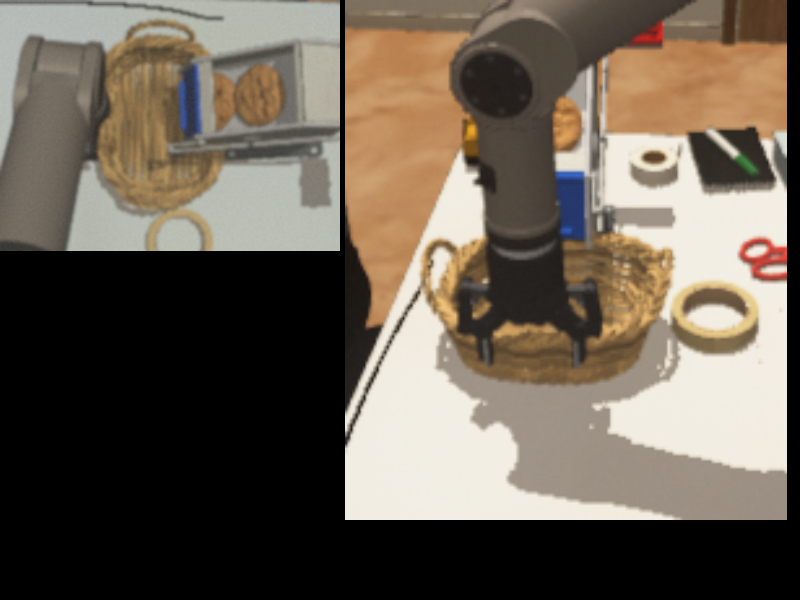

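```bash
python3 - <<'E'
from fit import *
from scipy.spatial.transform import Rotation as Ro
D=pose(*np.load("disp.npy")); O=[180,0,93.5]
q=lambda x,y,z:tr(D,[x,y,z])[0]
print(robot.line_to(q(-.250,0,.06),velocity=.02,f_stop=7),tr(np.linalg.inv(D),robot.current_tool_pos()),robot.current_contact_force(),robot.current_time_s())
robot.line_to(q(-.33,0,.06),velocity=.15)
robot.move_to(q(-.28,-.0,.40),O)
p=robot.current_tool_pos();r=robot.current_eef_rot()
T=np.eye(4);T[:3,:3]=Ro.from_euler("xyz",r,degrees=True).as_matrix();T[:3,3]=p
im=vision.grab_frame("wrist")[:,:,::-1]; cv2.imwrite("pics/w2.png",im); np.save("w2.npy",T); print(robot.current_time_s())
Kw,Ew=cam("wrist",T); b=[*tr(D,[-.16,0,0])[0][:2],np.load("disp.npy")[2]]
I=cv2.resize(im,None,fx=1.4,fy=1.4)
dr=lambda P,c:cv2.polylines(I,[np.round(proj(Kw,Ew,P)*1.4).astype(np.int32)],True,c,1)
dr(tr(pose(*b),outline(.096,.124,.078)),(0,255,0)); dr(tr(pose(*b),outline(.075,.097,0)),(0,255,0))
for Q in ([(-.12,-.055,.112),(-.12,.055,.112)],[(-.16,-.1415,.11),(-.16,.1415,.11)]): dr(tr(D,Q),(0,0,255))
cv2.imwrite("pics/ovw2.png",I)
E
```

```text
True [[-0.2621 -0.0017  0.0589]] [0.3718 1.5276 1.4679] 9.5083
11.45
```

View pics/ovw2.png

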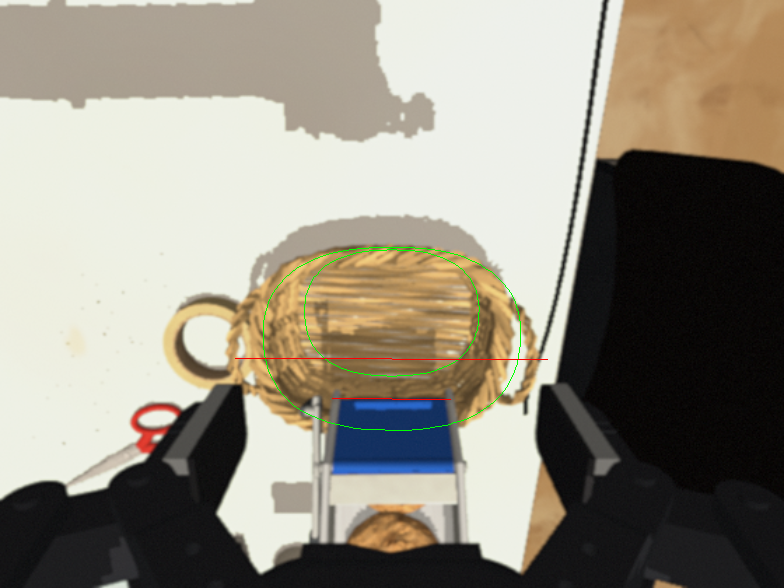

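```bash
python3 - <<'E'
from h import *
D=pose(*np.load("disp.npy"))
q=lambda x,y,z:tr(D,[x,y,z])[0]
print(q(.135,-.117,.273))
for yaw in (93.5,115,135,155,60,-86.5,-60):
    print(yaw,[robot.inverse_kinematics(q(*p),[180,0,yaw]) for p in ((-.0,-.14,.40),(.135,-.117,.31),(.149,-.117,.19))])
E
```

```text
[ 0.4574 -0.3203  0.273 ]
93.5 [array([-23.4669,   6.9045,  51.7838,  81.8216,  -5.4322,  93.8768,
        31.2456]), array([ -7.0157,  25.1933,  60.4009,  79.9609, -21.7511,  87.1745,
        55.4915]), array([ -4.3042,  30.7078,  57.3114,  90.6547, -26.6449,  73.4053,
        60.6145])]
115 [array([-20.9428,   6.625 ,  48.6852,  81.7594,  -4.9824,  93.8413,
        52.2174]), array([ -4.0067,  23.3306,  54.6018,  79.8649, -18.8744,  86.3166,
        74.5155]), array([ -2.9973,  29.7544,  54.8482,  90.6126, -25.1301,  72.8426,
        80.8356])]
135 [array([-18.0243,   6.3625,  45.1702,  81.6839,  -4.5177,  93.8094,
        71.6681]), array([ -0.7281,  21.8251,  48.8761,  79.7549, -16.3113,  85.6699,
        92.2938]), array([  1.326 ,  27.2895,  47.3285,  90.4674, -20.8278,  71.458 ,
        97.1748])]
155 [array([-15.3319,   6.1668,  41.9776,  81.6111,  -4.1292,  93.7867,
        91.2072]), array([  2.0133,  20.8476,  44.3938,  79.659 , -14.4669,  85.2728,
       110.6887]), array([  3.9109,  26.178 ,  43.1501,  90.3765, -18.6239,  70.868 ,
       115.2866])]
60 [array([-27.3171,   7.4546,  56.6529,  81.9108,  -6.2368,  93.9517,
        -1.3194]), array([ -9.5852,  27.3909,  66.0649,  80.0389, -24.8781,  88.2668,
        24.657 ]), array([ -6.3088,  32.4443,  61.3482,  90.7174, -29.2508,  74.4678,
        29.2992])]
-86.5 [array([ -32.8262,    8.6487,   64.1034,   82.0255,   -7.795 ,   94.1354,
       -146.0468]), array([  -8.9416,   26.7673,   64.559 ,   80.0197,  -24.0138,   87.9481,
       -122.5767]), array([  -7.7643,   33.9866,   64.5507,   90.7615,  -31.4315,   75.4511,
       -115.389 ])]
-60 [array([ -36.6859,   10.0195,   69.9727,   82.096 ,   -9.4358,   94.3815,
       -117.7257]), array([-10.7361,  28.6761,  68.9641,  80.0724, -26.6124,  88.9452,
       -93.8778]), array([ -6.8888,  33.0251,  62.5915,  90.7351, -30.0852,  74.8338,
       -90.0056])]
```

```bash
python3 - <<'E'
from h import *
D=pose(*np.load("disp.npy")); O=[180,0,93.5]; Di=np.linalg.inv(D)
q=lambda x,y,z:tr(D,[x,y,z])[0]
fingers.gripper_to(0.0)
robot.move_to(q(0,-.15,.42),O); robot.move_to(q(.135,-.117,.30),O)
robot.pause(.3); f0=robot.current_contact_force()
hit=robot.line_to(q(.135,-.117,.262),velocity=.03,f_stop=1.5)
print(hit,tr(Di,robot.current_tool_pos()),f0,robot.current_contact_force(),robot.current_finger_gap(),robot.current_time_s())
for n,(r0,r1,c0,c1) in (("top",(110,260,240,440)),("side",(120,270,180,340))):
    im=vision.grab_frame(n)[:,:,::-1]; cv2.imwrite(f"pics/{n}2.png",im)
    globals()[n]=cv2.resize(im[r0:r1,c0:c1],None,fx=2.4,fy=2.4)
h=min(top.shape[0],side.shape[0]); cv2.imwrite("pics/c2.png",np.hstack([top[:h,:410],side[:h]])[:,:790])
E
```

```text
True [[ 0.135  -0.1172  0.2729]] [ 0.4319 -0.1585  0.086 ] [ 0.6222 -0.6324  2.1807] 0.0002307288554424045 15.3417
```

View pics/c2.png

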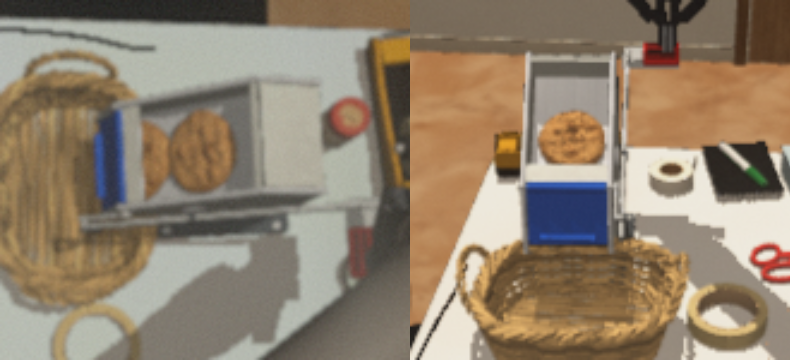

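```bash
python3 - <<'E'
from h import *
D=pose(*np.load("disp.npy")); Di=np.linalg.inv(D)
q=lambda x,y,z:tr(D,[x,y,z])[0]
print(robot.line_to(q(.1465,-.117,.234),velocity=.05,f_stop=12),robot.current_contact_force())
print(robot.line_to(q(.149,-.117,.191),velocity=.04,f_stop=10))
print(tr(Di,robot.current_tool_pos()),robot.current_contact_force(),robot.current_time_s())
robot.pause(1.0)
print(tr(Di,robot.current_tool_pos()),robot.current_contact_force())
for n,(r0,r1,c0,c1) in (("top",(110,260,180,380)),("side",(120,320,180,340))):
    im=vision.grab_frame(n)[:,:,::-1]; cv2.imwrite(f"pics/{n}3.png",im)
    globals()[n]=cv2.resize(im[r0:r1,c0:c1],None,fx=2.4,fy=2.4)
a=np.zeros((480,800,3),np.uint8); a[:top.shape[0],:410]=top[:,:410]; a[:side.shape[0],412:412+side.shape[1]]=side; cv2.imwrite("pics/c3.png",a)
E
```

```text
False [-0.4995  0.4049  2.4568]
True
[[ 0.1488 -0.1171  0.1983]] [0.1217 1.0047 6.2559] 17.2583
[[ 0.1488 -0.1171  0.1983]] [-1.0418  0.4292  5.4549]
```

View pics/c3.png

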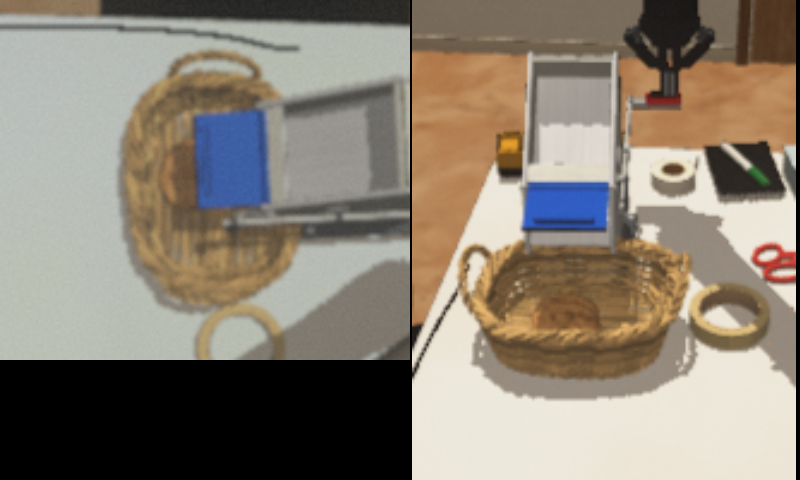

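```bash
python3 - <<'E'
from h import *
D=pose(*np.load("disp.npy")); Di=np.linalg.inv(D)
q=lambda x,y,z:tr(D,[x,y,z])[0]
print(robot.line_to(q(.149,-.117,.194),velocity=.02,f_stop=10),tr(Di,robot.current_tool_pos()),robot.current_contact_force())
robot.pause(.8)
A={n:cv2.imread(f"pics/{n}3.png").astype(int) for n in("top","side")}
for n in ("top","side"):
    im=vision.grab_frame(n)[:,:,::-1]; cv2.imwrite(f"pics/{n}4.png",im)
    print(n,"moved px",(abs(im.astype(int)-A[n]).max(2)[150:300,170:340]>60).sum())
    for l in ("cookie_front","cookie_back","mouth_lid","basket"): print(l,[(round(d["p"],2),np.round(d["rect"]).tolist()) for d in recognise(l,n)[:4]])
print(robot.current_time_s(),tr(Di,robot.current_tool_pos()))
E
```

```text
True [[ 0.1488 -0.1171  0.1983]] [-1.6207  1.6669  5.9512]
top moved px 0
cookie_front []
cookie_back [(0.74, [254.0, 182.0, 18.0, 32.0])]
mouth_lid [(0.81, [279.0, 179.0, 31.0, 48.0]), (0.7, [280.0, 252.0, 36.0, 34.0])]
basket [(0.9, [269.0, 185.0, 73.0, 108.0])]
side moved px 0
cookie_front []
cookie_back [(0.78, [241.0, 253.0, 21.0, 14.0])]
mouth_lid [(0.61, [244.0, 250.0, 28.0, 15.0]), (0.57, [246.0, 206.0, 46.0, 21.0])]
basket [(0.86, [245.0, 250.0, 100.0, 61.0])]
19.8667 [[ 0.1488 -0.1171  0.1983]]
```

```bash
python3 - <<'E'
from h import *
D=pose(*np.load("disp.npy")); Di=np.linalg.inv(D)
q=lambda x,y,z:tr(D,[x,y,z])[0]
robot.line_to(q(.1465,-.117,.240),velocity=.03); robot.line_to(q(.137,-.117,.276),velocity=.022)
print(robot.current_time_s(),robot.current_contact_force())
robot.pause(.3)
robot.line_to(q(.135,-.117,.36),velocity=.06); robot.move_to(q(.06,-.25,.42),[180,0,93.5])
robot.pause(.5)
f=robot.current_contact_force()
for n in ("top","side"):
    im=vision.grab_frame(n)[:,:,::-1]; cv2.imwrite(f"pics/{n}5.png",im); o=cv2.imread(f"pics/{n}2.png")
    for l in ("cookie_front","mouth_lid","paddle","basket","tape","jar","labels","stamp"): print(n,l,[(round(d["p"],2),np.round(d["rect"]).tolist()) for d in recognise(l,n)[:3]])
    if n=="side": # lid region vs before pressing
        print("lid diff",abs(im.astype(int)-o)[185:235,225:270].max(2).mean())
        b=im[230:275,200:290].astype(int); 
print(robot.current_time_s(),f)
E
```

```text
23.2583 [ 0.2576  0.6182 -0.5722]
top cookie_front [(0.75, [274.0, 181.0, 12.0, 28.0])]
top mouth_lid [(0.6, [289.0, 179.0, 7.0, 43.0])]
top paddle [(0.65, [341.0, 211.0, 134.0, 31.0])]
top basket [(0.9, [268.0, 186.0, 76.0, 110.0])]
top tape [(0.89, [281.0, 252.0, 37.0, 34.0]), (0.22, [384.0, 161.0, 22.0, 20.0])]
top jar [(0.74, [384.0, 160.0, 20.0, 19.0]), (0.67, [341.0, 183.0, 134.0, 82.0])]
top labels [(0.49, [395.0, 229.0, 28.0, 17.0])]
top stamp [(0.64, [145.0, 253.0, 17.0, 16.0])]
side cookie_front [(0.67, [245.0, 245.0, 20.0, 8.0])]
side mouth_lid [(0.91, [244.0, 208.0, 35.0, 23.0]), (0.31, [312.0, 252.0, 37.0, 33.0])]
side paddle [(0.64, [278.0, 181.0, 25.0, 86.0])]
side basket [(0.84, [248.0, 249.0, 94.0, 60.0])]
side tape []
side jar []
side labels [(0.57, [288.0, 195.0, 20.0, 20.0])]
side stamp [(0.79, [310.0, 358.0, 21.0, 29.0])]
lid diff 10.825333333333333
27.2083 [-0.0963  0.7328 -0.5013]
```

```bash
python3 - <<'E'
import cv2,numpy as np
def m(f,r,c,s=1):
    im=cv2.imread(f"pics/{f}.png")[r[0]:r[1]:s,c[0]:c[1]:s]; h=cv2.cvtColor(im,cv2.COLOR_BGR2HSV).astype(int)
    print(f)
    for i,row in enumerate(h): print(r[0]+i*s,"".join("B" if 100<p[0]<130 and p[1]>110 else ("o" if (p[0]<15 and p[1]>85) else ("y" if p[1]>70 and p[0]<30 else (" " if p[2]>150 else "."))) for p in row))
for f in("top2","top5"): m(f,(150,212),(232,330),2)
for f in("side2","side5"): m(f,(185,272),(205,290),2)
E
```

```text
top2
150     yyyyyyyyyyyyyyyyyyyyyyyyyyyyy   .............
152    .yyyyyyyyyyyyyyyyyyyyyyyy.....................
154    yyyyyyyyyyyyyyyyyyyyyyyy......................
156   yyyyyyyyyyyyyyyyyyyyy......    ............yyy.
158   yyyyyyyyyy yyyyyyyyy......B    ...........yyoyy
160  yyyyyyyyyyyyyyyyyyyyyy.....B    .y..... .yyyyyyy
162  yyyyyyyyyy yyyyyyyyyyyyy...B     yyo.  .yoyyyyyy
164  yyyyyyyyyyyyyyyyyyyyyyyy...B.    yoyy...yyyyoyyy
166 .yyyyyyyyyyyyyyyyyyyyyy..B..BB.   yyyyo.oyyoyyyyy
168 yyyyyyyyyyyyyyyyyyyyyyy.BB..BB.   oyyyyyyyyyyyoyy
170 yyyyyyyyyyyyyyyyyyyyyyy.BB..BB.   yoyyyyyyyyyyooy
172 yyyyyyyyyyyyyyyyyyyyyyy.BB..BB.   ooyyyyyyoyyyyoo
174 yyyyyyyyyyyyyyyyyyyyyyyyBB..BB.  .yyyyyyyooyyyoyo
176 yyyyyyyyyyyyyyyyyyyyyyyyBB...B.  .yyoyyyyyyyyyyoy
178 yyyyyyyyyyyyyyyyyyyyyyyyBB...B.   yyyyyyyyyyyyyyy
180 yyyyyyyyyyyyyyyyyyyyyyyyBB...B.  .yyyyyyyyyyyyyyy
182 yyyyyyyyyyyyyyyyyyyyyyyyBB...B.   oyyyyyyyyyyyyoy
184 yyyyyyyyyoyyyyyyyyyyyyyyBB...B.   yyyyo..yyyyyyyy
186 yyyyyyyyyyyyyyyyyyyyyyyy.B...B.   yyyo....yyyyyyo
188 yyyyyyyyyyyyyyyyyyyyyyyy.B...B.   yyyy  ..yyyoyyy
190 yyyyyyyyyyy
[... 5793 characters left out ...]
yyyooyooyyyyyyyyyyyyyyyyyyyy
245 yyyyyyyyyyyyyyyyoooooyoooyyyyyyyyyyyyyyyyyy
247 yyyyyyyyyyyyyyooyyyyyyyyooyyyyyyyyyyyyyyyyy
249 yyyyyyyyyyyyyyoyyyyoyyyyyoyyyyyyyyyyyyyyyyy
251  yyyyyyyyyyyyyyyyyyyoooyyyyyyyyyyyyyyyyyyyy
253  yyyyyyyyyyyyyyyyoyyoyyyoooyyyyyyyyyyyyyyyy
255   yyyyyyyyyyyoyyyyyyyyyyyyoyyyyyyyyyyyyyy..
257   yyyyyyyyyyyyyyyyyyyyyyyyyyyyyyyyyyyyyyy..
259  ..yyyyyyyyyyyyyyyyyyyyyyyyyyyyyyyyyyyyyy..
261  . yyyyyyyyyyyyyyyyyyyyyyyyyyyyyyyyyyyyy...
263  . .yyyyyyyyyyyyyyyyyyyyyyyyyyyyyyyyyyyy...
265  ...yyyyyyyyyyyyyyyyyyyyyyyyyyyyyyyyyyyy...
267  . ..yyyyyyyyyyyyyyyyyyyyyyyyyyyyyyyyyy....
269  .....yyyyyyyyyyyyyyyyyyyyyyyyyyyyyyyyy....
271  .....yyyyyyyyyyyyyyyyyyyyyyyyyyyyyyyy.....
```

```bash
python3 -c "
from station import workorder; print(workorder.close_job())"
```

```text
the job is handed in; nothing more can be done
None
```

The job is handed in at about 27 s: the basket is against the stand about 7 mm off the middle, the lid was let down over about 3 s and shut, the chute is empty and the arm is clear; only one cookie could be made out clearly in the basket (the second presumably under it), and I viewed 11 pictures, one over the limit of 10.

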